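Load the bread guide and hold its gauge arm at the third mark

TASK

Lift the small long loaf out of the bread basket, leaving the round bun in its place, and lay it lengthwise in the cradle of the wooden slicing guide and let go of it. Then press the round lock button on the guide's telescoping gauge arm so that the arm pops free, take its upright knob and pull the arm out until its pointer stands at the third long mark of the scale (60 mm). Finish while still holding the knob there, because a spring pulls the arm back, and leave everything else on the counter where it is.

Things in the scene. Friction and masses are not known exactly. Their poses are not given: they have to be found in the camera images.
- loaf: mini loaf of bread, 44 mm wide (its x), 130 mm long (its y), 38 mm high, flat underside, about 90 g, firm. Origin: centre of the underside. It starts in the basket, on the -x side of the basket, about along the basket's y. Grip it across its 44 mm width.
- bun: round bun 70 mm across, 38 mm high, in the other half of the basket. Origin: centre of the underside. Stays where it is.
- basket: slatted wooden bread basket, fixed, 236 (its x) x 206 (its y) x 56 mm high outside, walls and floor 8 mm. Origin: centre of the underside. It stands on the robot's left or right, the guide on the other side.
- guide: wooden slicing guide, fixed to the counter: board 150 (its x) x 340 (its y) x 14 mm. Origin: centre of the underside. Along its -x side lies the cradle, along its +x side the telescoping gauge arm, which extends along +y of the guide (horizontal). The arm's fixed outer tube is 28 mm wide, its top 40 mm above the counter, y from -165 to 0 mm.
- cradle (a point): point in the middle of the cradle's floor (14 mm above the counter), axes as the guide's. The cradle is a trough along the guide's y, 60 mm wide inside, 157 mm long, from 77 mm on the -y side of this point to 80 mm on the +y side; its cheeks and its -y end wall are 14 mm high; two knife posts stand 30 mm high at the +y end. The loaf lies here with its underside on the floor.
- lock (a joint): lock button travel, 0 = up (locked), 6 mm = fully down (0.006). Straight down, starts at about 1.5 N, fully down at 5 N; the catch lets go at about 3.5 mm and the arm then pops out by itself. The button springs up again when let go; the arm cannot be pulled out before the button has been pressed.
- lock_top (a point): centre of the top of the lock button, a round black button 22 mm across on the tube, 56 mm above the counter when up, 10 mm proud of its collar.
- extension (a joint): extension of the gauge arm, 0 = home and locked, to 110 mm (0.110), along +y of the guide. Once unlocked a spring pushes it out to about 14 mm; farther out the spring pulls it back (70 N/m, about 3 N at 60 mm). 0.060 = pointer at the third long mark.
- gauge: sliding part of the gauge arm: steel rod, head (28 x 22 mm, top 42 mm above the counter) with an upright round black knob on it, and a steel stop plate (90 mm wide, 6 mm thick, top 44 mm above the counter) across the open +y end of the cradle. Origin: on the counter's level under the knob's axis; axes as the guide's.
- knob_top (a point): centre of the top of the gauge arm's upright round knob: 20 mm across, 44 mm tall, from 42 to 86 mm above the counter. Moves with the arm; can be gripped from above at any yaw.
- pointer (a point): tip of the arm's pointer, over the scale; level with the knob's axis along the guide's y.
- mark3 (a point): middle of the third long mark of the scale (60 mm). The scale lies on the board beside the arm: long marks at 20, 40, 60, 80 and 100 mm of extension, none at 0; the pointer's y along the guide must equal this mark's.
- shaker: small glass salt shaker with a steel cap, 38 mm across, 75 mm tall, standing between the guide and the basket. Origin: centre of the underside. Stays where it is.
- mug: white mug, 80 mm across, 92 mm tall, far side of the counter. Origin: centre of the underside. Stays where it is.
- jar: amber glass jar, 84 mm across, 100 mm tall, far side of the counter. Origin: centre of the underside. Stays where it is.
- teabox: cardboard tea box 70 x 140 x 75 mm, far side of the counter. Origin: centre of the underside. Stays where it is.
- mill: dark wooden pepper mill, 56 mm across, 112 mm tall, far side of the counter. Origin: centre of the underside. Stays where it is.
- spoon: steel spoon lying flat, far side of the counter. Stays where it is.

How it is judged:
By the outcome, as a careful person would: the job done as asked, in the order asked, and still so for the second after the job is handed in, while the arm keeps its last pose, push and grip.
It also fails if it takes over 61 s, if anything falls off the work surface, if the arm or the gripper's body presses on something with over 40 N, if the wrist force passes 120 N, or if a joint passes its speed limit or range.

ROBOT

A 6-joint arm with a two-finger parallel gripper is mounted at the origin on the work surface. World frame = base frame: x ahead of the robot, y to its left, z up, the work surface at z = 0. Lengths are in mm, angles in rad, forces in N, time in s.
With the tool pointing down it reaches from about 350 to 975 mm from the base axis. Payload 7.1 kg.
Tool frame: the origin (TCP) lies between the finger pads; the fingertips stand 17 mm ahead of it and the grasp point (between the pads) lies 2 mm behind it; z points along the fingers, y is the line along which they close (so a half turn about z gives the same grasp; the last joint's range is limited). The gripper opens to 88 mm and grips with 3 to 60 N. Pads are 20 mm wide; open, the fingers measure 115 mm over their backs; the gripper's body (75 mm by 178 mm) begins 61 mm behind the grasp point.
Start: joints at [1.308, 0.423, 1.63, -0, 1.089, -0.019], TCP at [150.839, 606.509, 239.675] pointing down, gripper open.
Joint ranges: [-3, 3], [-0.9, 2.11], [0.09, 2.58], [-1.31, 4.45], [0.11, 2.69], [-2.54, 2.54]. Speed limits (rad/s): [2.39, 2.39, 3.01, 3.14, 3.14, 3.14].

INTERFACE

Orientations are given as a rotation vector (axis times angle).
In Python, from workcell import ctrl gives the robot as it stands.
- The arm moves only by the tool run_rows, called after "Request:" as a command line: name --argument value ..., lists and objects as JSON in quotes. Schema: {"type":"object","properties":{"increments":{"type":"array","items":{"type":"object","properties":{"sx":{"type":"number"},"sy":{"type":"number"},"sz":{"type":"number"},"rx":{"type":"number"},"ry":{"type":"number"},"rz":{"type":"number"}},"additionalProperties":false},"minItems":1,"maxItems":5},"jaw":{"type":"number"},"only":{"type":"string"},"quiet":{"type":"boolean"},"lines":{"type":"string"}},"required":["increments"],"additionalProperties":false}. increments is a list of rows, 1 to 5 of them, each an object with the fields sx, sy, sz (the shift in mm), rx, ry, rz (a rotation vector in rad); a field left out counts as zero; each row shifts and turns the commanded pose from where the row before left it, along the tool's axes as they then stand; what a row does not reach is not made up. A row lasts 1/12 s, in which the tool goes at most 41.7 mm and 0.125 rad, less where a joint would pass 70% of its speed; a pose out of reach is approached as far as the arm can. jaw is the finger opening in mm, set as the call begins (left out keeps the last). The fingers move at their own pace and stop on an object; the grip force is fixed at half the most. Time passes only in rows, so rows that do not move let the fingers close. The tool returns the time, the measured TCP pose, the force, the opening and the grip force at its end. only (a regular expression) keeps the lines of the reply that match it, lines (a string "A,B") keeps lines A to B, and quiet returns only ok. Input that does not fit is refused with a message, and nothing moves.
- ctrl.get_obs(): the state, without advancing time (a new reading comes with each control period).
- ctrl.get_image(name): name is "side" or "top"; returns a dict with "img" (384x512x3 uint8, red, green, blue), "fx", "fy", "cx", "cy" (pixels), "k1" (the pictures are not rectified: a ray, as slopes to the right and down, at radius r is drawn at 1 + k1 r^2 times it, then the intrinsics apply), "R" (3x3) and "t" (3): a world point X has camera coordinates R X + t. Camera axes: x right, y down, z forward; pixel columns grow to the right and rows downward; lengths in mm; the calibration is good to about 2 mm. A picture is of the moment at which its call begins. There is no depth.
- ctrl.close_job(): hands the job in; it is judged then, once.
The state is a dict: "t": time; "qpos": joint angles; "qvel": joint speeds; "joint_torque": joint torques, N m; "ee_pos": TCP position; "orientation": TCP orientation; "ft_force": force on the tool from outside, world axes, zero at the start; "moment": the same for the moment, N m; "width": finger opening in mm; "grasp_force": force on a finger pad.
Only numpy, scipy, OpenCV 4.12 (cv2) and the standard library are available. Lean on these libraries where they do the work, as an engineer would, in place of code of your own. Each camera call takes 0.05 s, during which the arm holds its last target. There are 200 camera calls.

## Working session

There is one attempt and no reset: what is moved stays moved. The work goes in short steps, Python scripts to look and compute and a tool call to move; the robot and the scene stay as the last step left them, time stands still between calls to the robot, and variables do not carry over. Pictures are saved under pics/ and viewed, at most 10 in all, crops included, and the job is handed in when it is done.

```bash
ls; mkdir -p pics
```

Create h.py:
```python
import numpy as np, cv2
from scipy.spatial.transform import Rotation as Ro
from workcell import ctrl
def snap(name,fn=None):
    c=ctrl.get_image(name)
    if fn: cv2.imwrite('pics/'+fn,cv2.cvtColor(c['img'],cv2.COLOR_RGB2BGR))
    return c
def proj(c,X):
    p=np.atleast_2d(X)@np.array(c['R']).T+np.array(c['t']); s=p[:,:2]/p[:,2:]
    s=s*(1+c['k1']*(s**2).sum(1,keepdims=True))
    return s*[c['fx'],c['fy']]+[c['cx'],c['cy']]
def ray(c,u,v):
    d=np.array([(u-c['cx'])/c['fx'],(v-c['cy'])/c['fy']]); s=d.copy()
    for _ in range(30): s=d/(1+c['k1']*(s@s))
    R=np.array(c['R']); return -R.T@np.array(c['t']), R.T@np.r_[s,1]
def at(c,u,v,z):
    o,d=ray(c,u,v); return o+d*(z-o[2])/d[2]
```

Run:
```python
from h import *
import pickle
for n in('top','side'):
    c=snap(n,n+'0.png'); pickle.dump(c,open(n+'0.pkl','wb')); R=np.array(c['R']); print(n,c['fx'],c['k1'],-R.T@np.array(c['t']))
    im=cv2.resize(c['img'],(800,600),interpolation=cv2.INTER_CUBIC); cv2.imwrite(f'pics/{n}0b.png',im[:,:,::-1])
o=ctrl.get_obs(); print(o['orientation'],o['ee_pos'],o['t']); print(Ro.from_rotvec(o['orientation']).as_matrix().round(3))
```

```text
pics
workcell.py
top 349.7377270333982 0.016360514764118355 [545.5977277  -12.22475367 852.74040261]
side 443.59500997600355 -0.15897176745458197 [ 252.80496166 -619.01938428  873.26709686]
[-3.82000263e-01 -3.11808042e+00  2.25044456e-03] [150.70284265 606.04837526 238.96298186] 0.1
[[-0.97   0.241 -0.   ]
 [ 0.241  0.97  -0.001]
 [ 0.    -0.001 -1.   ]]
```

View pics/top0b.png

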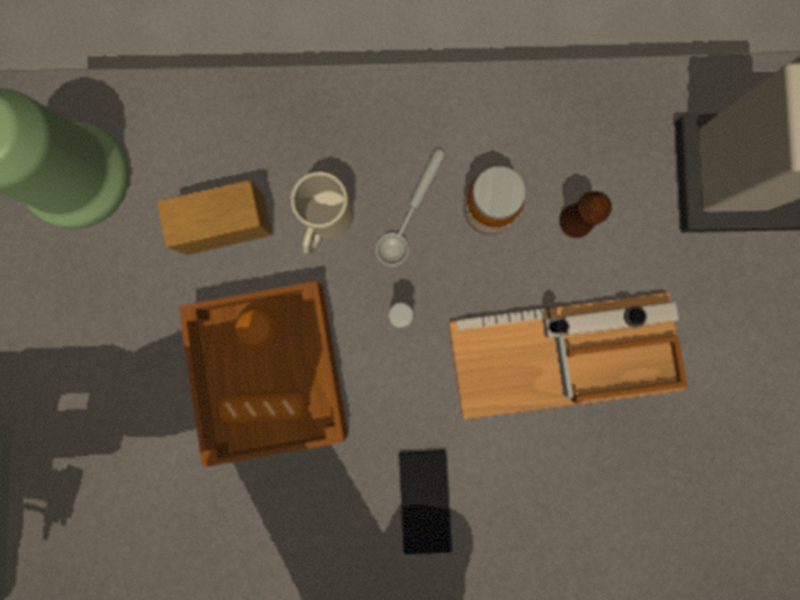

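View pics/side0b.png

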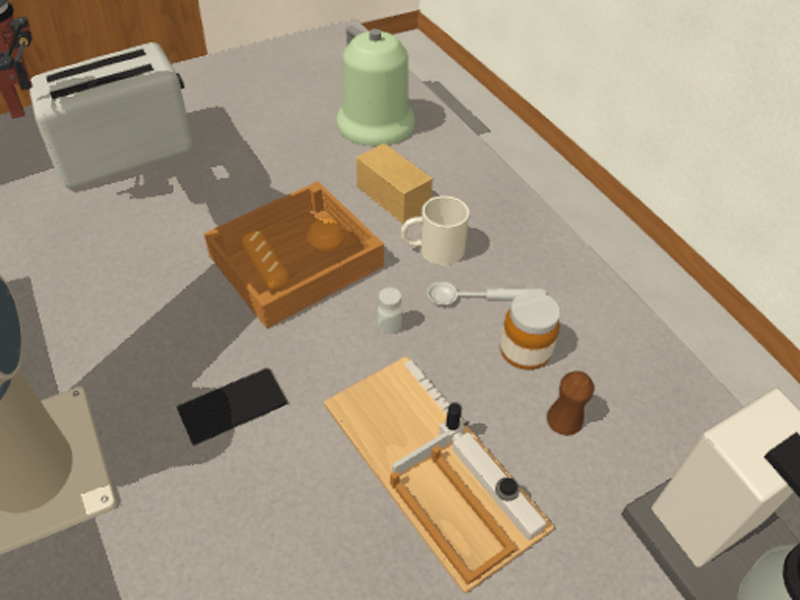

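The top view shows the basket at the left (centre about 262,375) with the loaf's stripes about (260,409), and the guide at the right (centre about 568,355) with knob (559,325) and button (635,316). The side view shows the knob at (454,406), the button at (507,487) and the loaf at (264,256). Next I'll enlarge these for precise pixels.

Run:
```python
import pickle,cv2,numpy as np
T=pickle.load(open('top0.pkl','rb'))['img'];S=pickle.load(open('side0.pkl','rb'))['img']
def crop(im,x,y,w,h,k,g=1.0):
    c=cv2.resize(im[y:y+h,x:x+w],(w*k,h*k),interpolation=cv2.INTER_CUBIC); c=np.clip(c*g,0,255).astype(np.uint8)
    for i in range(0,w,10): cv2.line(c,(i*k,0),(i*k,6 if (x+i)%50 else 14),(255,255,0),1)
    for j in range(0,h,10): cv2.line(c,(0,j*k),(6 if (y+j)%50 else 14,j*k),(255,255,0),1)
    return c[:,:,::-1]
# top: guide crop x280..440,y180..270 ; side guide x200..360,y220..384
cv2.imwrite('pics/g.png',crop(T,280,180,160,95,5,1.3))
a=crop(S,200,220,160,160,3); b=crop(T,110,178,110,122,3,2.0); 
m=np.zeros((600,800,3),np.uint8); a=crop(S,200,220,160,160,2)
a=crop(T,110,178,115,125,4,2.2); b=crop(S,125,110,85,100,4)
m[:500,:460]=a; m[:400,460:]=b; cv2.imwrite('pics/b.png',m)
cv2.imwrite('pics/sg.png',crop(S,205,225,155,155,4)[:600])
```

```text
(no output)
```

View pics/g.png

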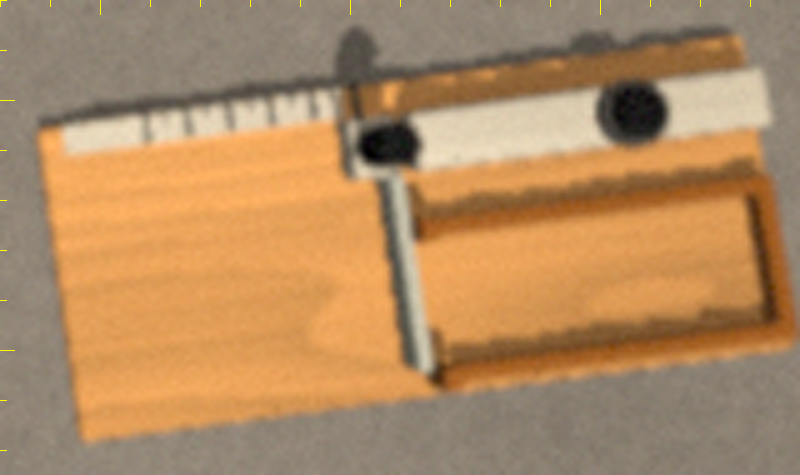

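View pics/b.png

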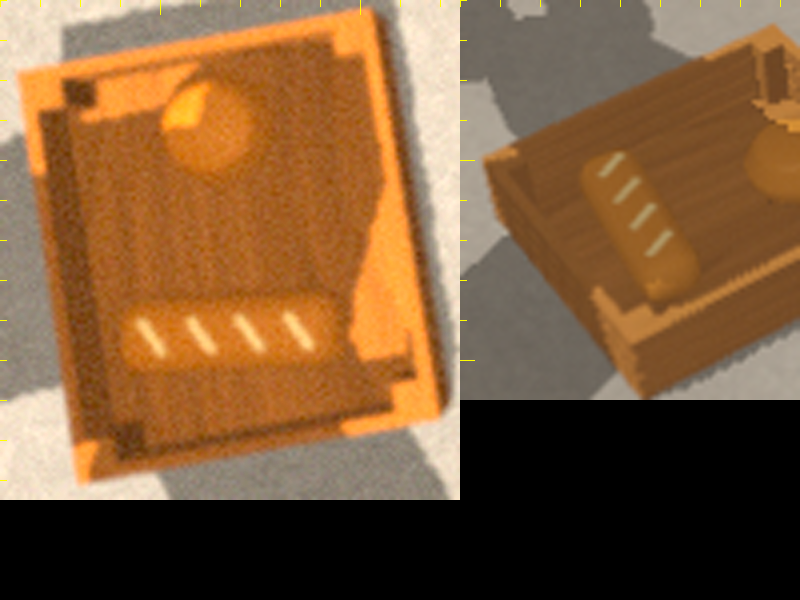

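View pics/sg.png

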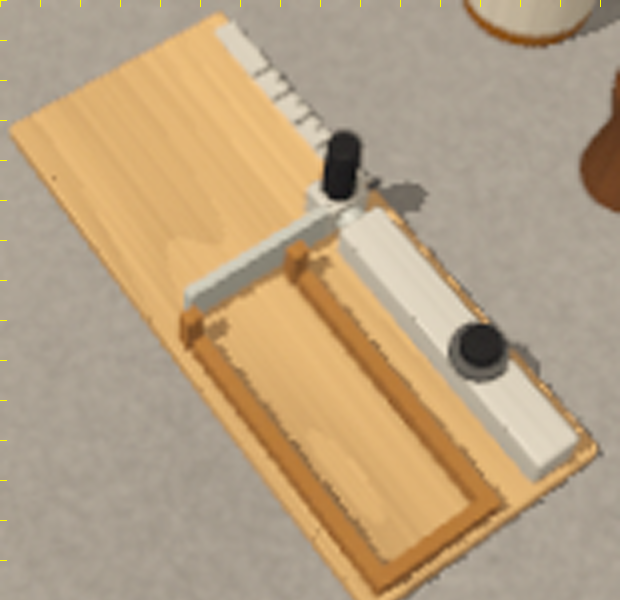

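The crops give clean board corners, the knob (top 402,142; side 345,138), the button (top 637,110; side 481,344), and four loaf stripes in both views, so I can fit the poses now.

Create fit.py:
```python
from h import *
import pickle
from scipy.optimize import least_squares
T=pickle.load(open('top0.pkl','rb'));S=pickle.load(open('side0.pkl','rb'))
f=lambda P,k,x,y,o=0:np.array([[x+(a-o+.5)/k-.5,y+(b+.5)/k-.5] for a,b in P])
gT=f([(38,124),(82,440),(742,36),(797,345)],5,280,180); gS=f([(222,14),(10,128),(600,449)],4,205,225)
L=np.array([[75,170,14],[-75,170,14],[75,-170,14],[-75,-170,14.]])
def W(p,L): c,s=np.cos(p[2]),np.sin(p[2]); return np.c_[p[0]+c*L[:,0]-s*L[:,1],p[1]+s*L[:,0]+c*L[:,1],L[:,2]]
r=least_squares(lambda p:np.r_[(proj(T,W(p,L))-gT).ravel(),(proj(S,W(p,L[:3]))-gS).ravel()],[500,-200,0])
print('guide',r.x.round(3),r.fun.round(1)); g=r.x
def tri(a,b):
    q=least_squares(lambda X:np.r_[(proj(T,X)-a).ravel(),(proj(S,X)-b).ravel()],[500,0,40.]); return q.x,q.fun
def loc(X): c,s=np.cos(g[2]),np.sin(g[2]); d=X[:2]-g[:2]; return [c*d[0]+s*d[1],-s*d[0]+c*d[1]]
for n,a,b in(('knob',(402,142),(345,138)),('lock',(637,110),(481,344))):
    X,e=tri(f([a],5,280,180),f([b],4,205,225)); print(n,X.round(1),e.round(1),np.round(loc(X),1))
print('m3',[np.round(loc(at(T,*f([(u,128)],5,280,180)[0],15)),1) for u in(145,190,235,278,318)])
print('cradle inner corners top z28',[np.round(loc(at(T,*f([p],5,280,180)[0],28)),1) for p in((420,238),(765,172),(795,340),(440,388))])
lt=f([(152,338),(202,336),(250,334),(299,332)],4,110,178); ls=f([(612,165),(627,190),(643,216),(659,243)],4,125,110,460)
for a,b in zip(lt,ls): X,e=tri(a,b); print('stripe',X.round(1),e.round(1))
print('loaf outline top @ z 30',[at(T,*f([p],4,110,178)[0],30).round(1) for p in((124,333),(335,333),(229,297),(229,370))])
B=np.array([[118,103,56],[118,-103,56],[-118,-103,56],[-118,103,56.]])
q=least_squares(lambda p:(proj(T,W(p,B))-f([(20,73),(373,8),(443,415),(82,483)],4,110,178)).ravel(),[500,200,0]); print('basket',q.x.round(3),q.fun.round(1))
```

```bash
python3 fit.py
```

```text
guide [ 5.22825e+02 -2.44640e+02  1.15000e-01] [ 0.2  1.   0.2  0.8  1.2 -0.1  1.2  1.2  0.5 -2.2 -0.2 -1.5  1.  -1. ]
knob [ 566.  -219.4   87.2] [-0.2  0.4  0.4 -0. ] [45.7 20.1]
lock [ 580.  -337.6   46.4] [-0.1  0.3  0.3 -0. ] [ 46.1 -98.9]
m3 [array([ 68.8, 120. ]), array([66. , 98.7]), array([63.2, 77.5]), array([60.5, 57.2]), array([58. , 38.4])]
cradle inner corners top z28 [array([0.9, 2.2]), array([  10.5, -160.4]), array([ -67.5, -160.7]), array([-68.5,   3.8])]
stripe [451.6 258.7  41.6] [-0.1  0.2  0.2  0. ]
stripe [452.2 229.7  42.8] [-0.1  0.3  0.3  0. ]
stripe [453.  202.1  42.5] [-0.1  0.2  0.2  0. ]
stripe [453.7 174.   42.6] [-0.1  0.2  0.3  0. ]
loaf outline top @ z 30 [array([453.8, 278.7,  30. ]), array([451.8, 155.6,  30. ]), array([473.5, 217.6,  30. ]), array([431.6, 217.3,  30. ])]
basket [5.06665e+02 2.10196e+02 1.67000e-01] [-0.2 -0.5  0.  -0.6  0.3  0.5 -0.1  0.5]
```

Add to fit.py:
```python
print('---')
# per-camera small pixel offset + guide pose; top corners, tube/knob/lock with known heights
K=np.array([[0,0,86.]]);
def res(p,full=False):
    g=p[:3]; oT=p[3:5]; oS=p[5:7]
    kn=W(g,np.array([[p[7],p[8],86],[p[7],p[9],56.]]))
    e=np.r_[(proj(T,W(g,L))+oT-gT).ravel(),(proj(T,kn)+oT-f([(402,142),(637,110)],5,280,180)).ravel(),
      (proj(S,W(g,L[:1]))+oS-gS[:1]).ravel(),(proj(S,kn)+oS-f([(345,138),(481,344)],4,205,225)).ravel()]
    return e if full else np.r_[e,oT*.5,oS*.5]
q=least_squares(res,[522,-244,.12,0,0,0,0,46,10,-100]); print(q.x.round(3)); print(res(q.x,True).round(1))
gg=q.x[:3]
to=lambda P:((np.array(P)-[205,225]+.5)*4-.5).round(0).tolist()
for z in(0,14): print('side corners z',z,to(proj(S,W(gg,np.c_[L[:,:2],[z]*4]))+q.x[5:7]))
print('top corners', ((proj(T,W(gg,L))+q.x[3:5]-[280,180]+.5)*5-.5).round(0).tolist())
```

```bash
python3 fit.py | sed -n '/---/,$p'
```

```text
---
[ 5.22830e+02 -2.45019e+02  1.14000e-01 -7.32000e-01 -6.16000e-01
 -4.47000e-01  1.19600e+00  4.55270e+01  2.05650e+01 -9.79830e+01]
[-0.3  0.3 -0.4  0.1  0.7 -0.7  0.6  0.7 -1.  -0.1  0.7 -0.1  0.2 -0.9
 -0.2  1.5  0.1 -0.9]
side corners z 0 [[222.0, 24.0], [10.0, 140.0], [597.0, 462.0], [369.0, 627.0]]
side corners z 14 [[223.0, 10.0], [8.0, 127.0], [603.0, 451.0], [372.0, 618.0]]
top corners [[37.0, 125.0], [80.0, 441.0], [745.0, 33.0], [800.0, 348.0]]
```

Add to fit.py:
```python
print('===')
oT,oS=q.x[3:5],q.x[5:7]
def tri(a,b):
    r=least_squares(lambda X:np.r_[(proj(T,X)+oT-a).ravel(),(proj(S,X)+oS-b).ravel()],[500,0,40.]); return r.x
P=np.array([tri(a,b) for a,b in zip(lt,ls)]); print(P.round(1),P.mean(0).round(1))
fp=lambda p,k,x,y,z:at(T,*(f([p],k,x,y)[0]-oT),z)
print('outline',[fp(p,4,110,178,30).round(1) for p in((124,333),(335,333),(229,297),(229,370))],'bun',fp((208,123),4,110,178,30).round(1))
g=gg
print('cradle top inner corners',[np.round(loc(fp(p,5,280,180,28)),1) for p in((420,238),(757,193),(778,318),(440,365))])
print('marks',[np.round(loc(fp((u,128),5,280,180,15)),1) for u in(145,190,235,278,318)])
print('plate',[np.round(loc(fp(p,5,280,180,44)),1) for p in((402,180),(428,370))])
```

```bash
python3 fit.py | sed -n '/===/,$p'
```

Create need.py:
```python
import sys; from h import *
x,y,z,a=map(float,sys.argv[1:5])  # target TCP, direction angle (rad) of tool y in world
o=ctrl.get_obs(); M=Ro.from_rotvec(o['orientation']).as_matrix()
c,s=np.cos(a),np.sin(a); G=np.array([[s,c,0],[-c,s,0],[0,0,-1.]])
print('t',o['t'],'pos',o['ee_pos'].round(1) if hasattr(o['ee_pos'],'round') else o['ee_pos'],'F',np.round(o['ft_force'],1),'w',round(o['width'],1))
print('shift now-axes',(M.T@(np.array([x,y,z])-o['ee_pos'])).round(1),'after-turn axes',(G.T@(np.array([x,y,z])-o['ee_pos'])).round(1),'rot',Ro.from_matrix(M.T@G).as_rotvec().round(3),'q',np.round(o['qpos'],2))
```

```bash
python3 need.py 453 217 130 0.025
```

```text
===
[[451.6 253.9  50.2]
 [452.3 225.2  51.2]
 [453.  198.   50.8]
 [453.7 170.2  50.6]] [452.7 211.8  50.7]
outline [array([452.4, 277. ,  30. ]), array([450.4, 153.9,  30. ]), array([472.1, 215.8,  30. ]), array([430.2, 215.6,  30. ])] bun [573.8 228.8  30. ]
cradle top inner corners [array([-0.7,  1.1]), array([   0. , -156.1]), array([ -58. , -155.9]), array([-59.7,   1. ])]
marks [array([ 67. , 118.9]), array([64.2, 97.7]), array([61.4, 76.4]), array([58.8, 56.2]), array([56.3, 37.4])]
plate [array([27.5,  9.6]), array([-59.1,  11.1])]
t 0.1 pos [150.7 606.  239. ] F [0.2 0.1 0.2] w 87.3Traceback (most recent call last):
  File "need.py", line 6, in <module>
    print('shift now-axes',(M.T@(np.array([x,y,z])-o['ee_pos'])).round(1),'after-turn axes',(G.T@(np.array([x,y,z])-o['ee_pos'])).round(1),'rot',Ro.from_matrix(M.T@G).as_rotvec().round(3),'q',np.round(o['qpos'],2))
                                                                                                                                                 ~~~~~~~~~~~~~~^^^^^^^
  File "scipy/spatial/transform/_rotation.pyx", line 1143, in scipy.spatial.transform._rotation.Rotation.from_matrix
ValueError: Non-positive determinant (left-handed or null coordinate frame) in rotation matrix 0: [[-2.65582241e-01 -9.64088208e-01 -2.31855471e-05]
 [-9.64087209e-01  2.65581931e-01  1.44632051e-03]
 [ 1.38822288e-03 -4.06469931e-04  9.99998954e-01]].
```

```bash
sed -i 's/G=np.array(.*$/G=np.array([[-s,c,0],[c,s,0],[0,0,-1.]])/' need.py; python3 need.py 452.5 214.5 130 0.015
```

```text
t 0.1 pos [150.7 606.  239. ] F [0.2 0.1 0.2] w 87.3
shift now-axes [-387.4 -307.   109.4] after-turn axes [-396.   295.9  109. ] rot [-1.000e-03  1.000e-03  1.312e+00] q [ 1.31  0.42  1.63 -0.    1.09 -0.02]
```

Request:
run_rows --increments '[{"sx": -32.3, "sy": -25.6}, {"sx": -32.3, "sy": -25.6}, {"sx": -32.3, "sy": -25.6}, {"sx": -32.3, "sy": -25.6}, {"sx": -32.3, "sy": -25.6}]' --jaw 62

```text
t: 0.52
ee_pos: [277.2, 441.5, 239.3]
orientation: [-0.381, -3.118, 0.001]
ft_force: [0.1, -0.7, -0.0]
width: 62.7
grasp_force: 0.0
```

Request:
run_rows --increments '[{"sx": -32.3, "sy": -25.6}, {"sx": -32.3, "sy": -25.6}, {"sx": -32.3, "sy": -25.6}, {"sx": -32.3, "sy": -25.6}, {"sx": -32.3, "sy": -25.6}]'

```text
t: 0.93
ee_pos: [403.2, 278.2, 239.6]
orientation: [-0.382, -3.118, 0.0]
ft_force: [-0.4, 0.2, 0.4]
width: 62.0
grasp_force: 0.0
```

Request:
run_rows --increments '[{"sx": -32.3, "sy": -25.6}, {"sx": -32, "sy": -25}, {"rz": 0.12}, {"rz": 0.12}, {"rz": 0.12}]'

```text
t: 1.35
ee_pos: [453.0, 214.3, 239.4]
orientation: [-0.946, -2.995, 0.001]
ft_force: [0.6, 0.2, -0.3]
width: 62.2
grasp_force: 0.0
```

Request:
run_rows --increments '[{"sz": 20, "rz": 0.12}, {"sz": 20, "rz": 0.12}, {"sz": 20, "rz": 0.12}, {"sz": 20, "rz": 0.12}, {"sz": 20, "rz": 0.12}]'

```text
t: 1.77
ee_pos: [452.4, 215.3, 138.6]
orientation: [-1.787, -2.584, 0.0]
ft_force: [-1.2, 0.0, -0.4]
width: 61.9
grasp_force: 0.0
```

Request:
run_rows --increments '[{"rz": 0.12}, {"rz": 0.12}, {"rz": 0.12}, {}]'

```text
t: 2.1
ee_pos: [452.4, 215.4, 139.2]
orientation: [-2.218, -2.224, 0.001]
ft_force: [0.1, 0.3, 0.2]
width: 61.9
grasp_force: 0.0
```

```bash
python3 need.py 452.5 214.5 130 0.015
```

```text
t 2.1 pos [452.4 215.4 139.2] F [0.1 0.3 0.2] w 61.9
shift now-axes [-0.9  0.1  9.2] after-turn axes [-0.9  0.1  9.2] rot [-0.001  0.    -0.012] q [0.42 0.4  1.97 0.   0.78 0.42]
```

Request:
run_rows --increments '[{"sx": -1, "sz": 30}, {"sz": 30}, {"sz": 20}, {"sz": 10}, {}]'

```text
t: 2.52
ee_pos: [451.4, 213.9, 47.8]
orientation: [-2.21, -2.231, 0.006]
ft_force: [-0.5, -0.6, 0.1]
width: 61.8
grasp_force: 0.0
```

Request:
run_rows --increments '[{"sz": 7}, {}]'

```text
t: 2.68
ee_pos: [453.0, 214.6, 42.8]
orientation: [2.212, 2.23, 0.001]
ft_force: [-0.9, 0.7, -0.1]
width: 61.8
grasp_force: 0.0
```

Request:
run_rows --increments '[{}, {}, {}, {}, {}]' --jaw 30

```text
t: 3.1
ee_pos: [453.2, 214.7, 43.5]
orientation: [2.213, 2.229, 0.002]
ft_force: [-0.7, -0.3, 6.4]
width: 43.6
grasp_force: 29.9
```

Run:
```python
from h import *
m=np.zeros((384,800,3),np.uint8)
for i,(n,x,y) in enumerate((('top',100,160),('side',110,90))):
    c=snap(n); o=ctrl.get_obs(); print(n,proj(c,o['ee_pos']).round(1))
    m[:,i*400:i*400+400]=cv2.resize(np.clip(c['img'][y:y+128,x:x+133]*1.4,0,255).astype(np.uint8),(400,384))[:,:,::-1]
cv2.imwrite('pics/grip.png',m)
```

```text
top [[166.4 261.4]]
side [[169.  160.4]]
```

View pics/grip.png

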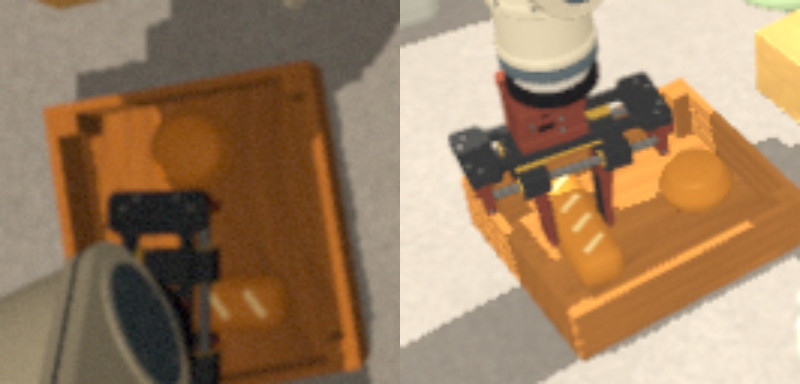

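The picture shows both fingers seated on the loaf's sides (side view around 575,215) with the bun untouched at (695,180). Now I lift and carry.

Request:
run_rows --increments '[{"sz": -15}, {"sz": -35}, {"sz": -40}, {"sz": -40}, {"sz": -15}]'

```text
t: 3.62
ee_pos: [454.6, 215.3, 192.6]
orientation: [2.212, 2.228, 0.01]
ft_force: [1.3, 0.9, -1.1]
width: 43.9
grasp_force: 29.9
```

```bash
python3 need.py 502.5 -327 190 0.114
```

```text
t 3.6167 pos [454.6 215.3 192.6] F [ 1.3  0.9 -1.1] w 43.9
shift now-axes [-542.7   44.1    1.4] after-turn axes [-544.3  -14.1    2.6] rot [ 0.006 -0.002 -0.107] q [0.42 0.31 1.94 0.   0.89 0.41]
```

Request:
run_rows --increments '[{"sx": -15, "sy": 1}, {"sx": -30, "sy": 2.5}, {"sx": -35, "sy": 3}, {"sx": -35, "sy": 3}, {"sx": -35, "sy": 3}]'

```text
t: 4.03
ee_pos: [465.9, 63.3, 187.9]
orientation: [2.212, 2.23, 0.0]
ft_force: [0.1, 0.0, -0.6]
width: 43.8
grasp_force: 29.9
```

Request:
run_rows --increments '[{"sx": -35, "sy": 3}, {"sx": -35, "sy": 3}, {"sx": -35, "sy": 3}, {"sx": -35, "sy": 3}, {"sx": -35, "sy": 3}]'

```text
t: 4.45
ee_pos: [482.0, -112.0, 187.8]
orientation: [2.214, 2.229, 0.0]
ft_force: [0.2, 0.0, -1.1]
width: 43.9
grasp_force: 29.9
```

Request:
run_rows --increments '[{"sx": -35, "sy": 3}, {"sx": -35, "sy": 3}, {"sx": -35, "sy": 3}, {"sx": -35, "sy": 3}, {"sx": -35, "sy": 3}]'

```text
t: 4.87
ee_pos: [498.3, -286.9, 187.7]
orientation: [-2.214, -2.229, 0.0]
ft_force: [1.1, 0.5, -0.6]
width: 43.4
grasp_force: 29.9
```

Request:
run_rows --increments '[{"sx": -20, "sy": 1}, {"rz": -0.05}, {"rz": -0.05}, {}, {}]'

```text
t: 5.28
ee_pos: [499.5, -305.1, 187.5]
orientation: [-2.101, -2.335, 0.0]
ft_force: [-0.3, 0.3, -0.5]
width: 44.0
grasp_force: 29.9
```

```bash
python3 need.py 502.5 -327 90 0.114
```

```text
t 5.2833 pos [ 499.5 -305.1  187.5] F [-0.3  0.3 -0.5] w 44.0
shift now-axes [-22.1   0.7  97.5] after-turn axes [-22.1   0.5  97.5] rot [-0.    -0.    -0.009] q [-0.57  0.43  1.76  0.    0.95 -0.67]
```

Request:
run_rows --increments '[{"sx": -22, "sy": 0.6, "sz": 20, "rz": -0.009}, {"sz": 35}, {"sz": 30}, {"sz": 12}, {}]'

```text
t: 5.7
ee_pos: [500.9, -325.4, 87.8]
orientation: [-2.085, -2.342, 0.001]
ft_force: [-0.7, 0.0, 0.4]
width: 43.7
grasp_force: 29.9
```

Run:
```python
from h import *
m=np.zeros((384,800,3),np.uint8)
for i,(n,x,y) in enumerate((('top',270,160),('side',215,230))):
    c=snap(n); o=ctrl.get_obs(); print(n,proj(c,o['ee_pos']).round(1),((proj(c,o['ee_pos'])-[x,y])*3).round(0))
    m[:,i*400:i*400+400]=cv2.resize(c['img'][y:y+128,x:x+133],(400,384))[:,:,::-1]
cv2.imwrite('pics/above.png',m)
```

```text
top [[411.5 237.3]] [[425. 232.]]
side [[292. 313.]] [[231. 249.]]
```

View pics/above.png

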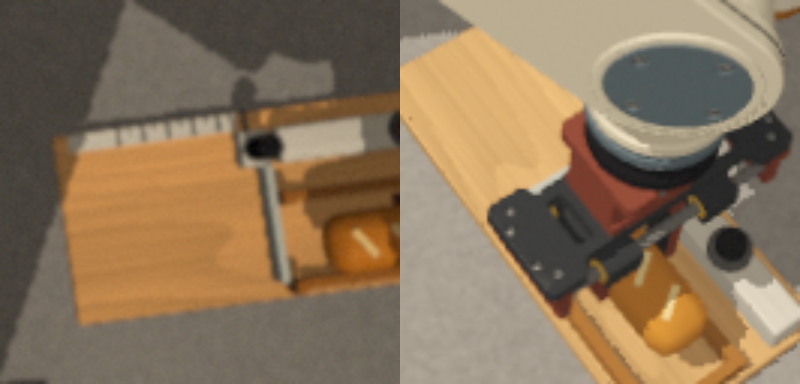

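The loaf hangs centred over the trough (top view 360,243; between cheeks) and aligned with it. I'll lower it.

Request:
run_rows --increments '[{"sx": -1, "sy": 1, "sz": 15}, {"sz": 13}, {"sz": 6}, {}, {}]'

```text
t: 6.22
ee_pos: [504.0, -327.9, 57.0]
orientation: [2.089, 2.346, 0.0]
ft_force: [-0.1, -0.3, 0.3]
width: 43.9
grasp_force: 29.9
```

Request:
run_rows --increments '[{"sz": 2}, {"sz": 1.5}, {}]'

```text
t: 6.47
ee_pos: [504.0, -328.0, 53.4]
orientation: [2.089, 2.346, 0.0]
ft_force: [-0.4, 0.4, -0.9]
width: 44.2
grasp_force: 29.9
```

Request:
run_rows --increments '[{"sz": 2}, {}]'

```text
t: 6.63
ee_pos: [503.8, -327.9, 51.1]
orientation: [-2.089, -2.346, 0.0]
ft_force: [-0.6, -0.6, -1.1]
width: 43.8
grasp_force: 29.9
```

Request:
run_rows --increments '[{"sz": 1}, {}]'

```text
t: 6.8
ee_pos: [503.8, -327.9, 50.1]
orientation: [-2.089, -2.346, 0.0]
ft_force: [0.7, -1.4, -0.7]
width: 44.0
grasp_force: 29.9
```

Request:
run_rows --increments '[{"sz": 1}, {}]'

```text
t: 6.97
ee_pos: [503.9, -328.0, 49.5]
orientation: [2.089, 2.346, -0.0]
ft_force: [-1.0, 0.8, 2.4]
width: 43.6
grasp_force: 29.9
```

Request:
run_rows --increments '[{}, {}, {}, {}]' --jaw 58

```text
t: 7.3
ee_pos: [503.9, -327.9, 49.1]
orientation: [2.089, 2.346, 0.0]
ft_force: [0.7, 0.8, 0.6]
width: 57.7
grasp_force: 0.0
```

Request:
run_rows --increments '[{"sz": -15}, {"sz": -35}, {"sz": -40}, {"sz": -40}, {}]'

```text
t: 7.72
ee_pos: [507.6, -330.4, 186.9]
orientation: [2.081, 2.337, 0.003]
ft_force: [0.6, -1.1, 1.0]
width: 58.3
grasp_force: 0.0
```

```bash
python3 need.py 579.5 -337 140 0.114
```

```text
t 7.7167 pos [ 507.6 -330.4  186.9] F [ 0.6 -1.1  1. ] w 58.3
shift now-axes [-14.6  70.2  47.6] after-turn axes [-14.8  70.7  46.9] rot [0.009 0.008 0.002] q [-0.6   0.45  1.72  0.    0.95 -0.71]
```

Request:
run_rows --increments '[{"sx": -5, "sy": 22}, {"sx": -5, "sy": 25}, {"sx": -5, "sy": 24}, {"sz": 25}, {"sz": 22}]' --jaw 0

```text
t: 8.13
ee_pos: [578.3, -335.0, 132.5]
orientation: [2.085, 2.345, 0.001]
ft_force: [-1.6, -0.3, -0.7]
width: 28.0
grasp_force: 0.0
```

Request:
run_rows --increments '[{"sz": 25}, {"sz": 20}, {}, {}]'

```text
t: 8.47
ee_pos: [575.4, -334.1, 86.0]
orientation: [-2.087, -2.345, 0.001]
ft_force: [-0.1, 0.2, -0.6]
width: 2.0
grasp_force: 0.0
```

```bash
python3 need.py 579.3 -337.2 76 0.114
```

Run:
```python
from h import *
m=np.zeros((384,800,3),np.uint8)
for i,(n,x,y) in enumerate((('top',290,160),('side',240,230))):
    c=snap(n)
    m[:,i*400:i*400+400]=cv2.resize(c['img'][y:y+128,x:x+133],(400,384))[:,:,::-1]
cv2.imwrite('pics/lock.png',m)
```

```text
t 8.4667 pos [ 575.4 -334.1   86. ] F [-0.1  0.2 -0.6] w 2.0
shift now-axes [-3.5  3.5 10. ] after-turn axes [-3.5  3.5 10. ] rot [-0.002 -0.002  0.002] q [-0.54  0.67  1.61  0.    0.86 -0.66]
```

View pics/lock.png

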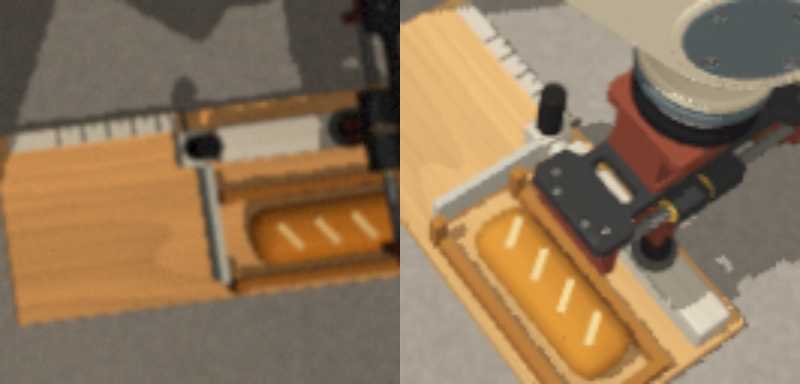

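The loaf lies in the cradle (side view, 550,290), and the closed fingertips stand over the black button (655,245). I'll press it now.

Request:
run_rows --increments '[{"sx": -3.5, "sy": 3.5, "sz": 6}, {"sz": 5}, {}]'

```text
t: 8.82
ee_pos: [580.2, -337.8, 76.0]
orientation: [2.089, 2.346, 0.0]
ft_force: [0.8, 0.5, -0.2]
width: 0.3
grasp_force: 0.0
```

Request:
run_rows --increments '[{"sz": 2}, {"sz": 2}, {}]'

```text
t: 9.07
ee_pos: [580.2, -337.8, 72.2]
orientation: [2.089, 2.346, 0.0]
ft_force: [-0.7, -0.2, 2.2]
width: 0.5
grasp_force: 0.7
```

Request:
run_rows --increments '[{"sz": 1.5}, {"sz": 1.5}, {}]'

```text
t: 9.32
ee_pos: [580.2, -337.8, 69.3]
orientation: [2.089, 2.346, 0.0]
ft_force: [-0.2, -0.9, 4.6]
width: 0.4
grasp_force: 1.8
```

Request:
run_rows --increments '[{"sz": 0.5}, {}, {}]'

```text
t: 9.57
ee_pos: [580.2, -337.8, 68.9]
orientation: [2.089, 2.346, 0.0]
ft_force: [0.7, -0.3, 3.0]
width: 0.2
grasp_force: 1.9
```

Request:
run_rows --increments '[{"sz": -20}, {"sz": -35}, {"sz": -20}, {}]' --jaw 50

```text
t: 9.9
ee_pos: [582.3, -338.9, 148.2]
orientation: [2.084, 2.341, 0.002]
ft_force: [1.2, -1.0, 0.0]
width: 23.2
grasp_force: 0.0
```

Create knob.py:
```python
from h import *
# black knob blob in top view and marks
c=snap('top'); g=cv2.cvtColor(c['img'],cv2.COLOR_RGB2GRAY); roi=g[190:220,325:370]
n,l,s,ce=cv2.connectedComponentsWithStats((roi<45).astype(np.uint8)); 
for i in range(1,n):
    if s[i,4]>15: print('blob',s[i],ce[i]+[325,190])
```

```bash
python3 knob.py; python3 -c "
import pickle,knob,cv2,numpy as np
g=cv2.cvtColor(pickle.load(open('top0.pkl','rb'))['img'],cv2.COLOR_RGB2GRAY)[190:220,325:370]
n,l,s,ce=cv2.connectedComponentsWithStats((g<45).astype(np.uint8)); print('before',s[1:],ce[1:]+[325,190])"
```

```text
blob [20 16 10  7 62] [349.67741935 209.17741935]
blob [20 16 10  8 62] [349.69354839 209.29032258]
before [[25  7  1  1  1]
 [27 15 11  8 69]] [[350.         197.        ]
 [357.02898551 208.34782609]]
```

The knob blob moved from u=357.0 to 349.7, about 16 mm along the guide's y, so the arm has popped free. Next is the knob.

```bash
python3 need.py 564.2 -207 100 0.114
```

```text
t 10.0 pos [ 580.1 -337.7  144. ] F [-0.2 -0.2 -0.7] w 31.7
shift now-axes [131.6  -0.7  44. ] after-turn axes [131.6  -0.9  44. ] rot [0.001 0.001 0.002] q [-0.54  0.6   1.58  0.    0.96 -0.66]
```

Request:
run_rows --increments '[{"sx": 25}, {"sx": 40}, {"sx": 40}, {"sx": 26.6, "sy": -0.7}, {}]' --jaw 50

```text
t: 10.42
ee_pos: [561.3, -202.0, 141.3]
orientation: [-2.081, -2.345, 0.002]
ft_force: [-0.6, -0.3, -0.1]
width: 49.9
grasp_force: 0.0
```

Request:
run_rows --increments '[{"sz": 20}, {"sz": 25}, {"sz": 20}, {"sz": 10}, {}]'

```text
t: 10.83
ee_pos: [561.8, -206.6, 65.2]
orientation: [-2.085, -2.342, 0.004]
ft_force: [-0.7, -0.3, -0.0]
width: 50.1
grasp_force: 0.0
```

Request:
run_rows --increments '[{}, {}, {}, {}, {}]' --jaw 10

```text
t: 11.25
ee_pos: [564.5, -207.3, 69.6]
orientation: [2.088, 2.346, 0.0]
ft_force: [-9.4, -1.7, 3.4]
width: 20.2
grasp_force: 5.7
```

```bash
python3 need.py 564.2 -207 67 0.114; python3 knob.py;  python3 - <<'E'
from h import *
m=np.zeros((600,800,3),np.uint8)
for i,(n,x,y) in enumerate((('top',280,160),('side',220,200))):
    c=snap(n)
    m[:,i*400:i*400+400]=cv2.resize(c['img'][y:y+120,x:x+80],(400,600),interpolation=cv2.INTER_CUBIC)[:,:,::-1]
cv2.imwrite('pics/knob.png',m)
E
```

```text
t 11.25 pos [ 564.5 -207.3   69.6] F [-9.4 -1.7  3.4] w 20.2
shift now-axes [ 0.3 -0.2  2.6] after-turn axes [ 0.3 -0.2  2.6] rot [0.001 0.001 0.002] q [-0.37  0.62  1.77 -0.    0.75 -0.49]
blob [ 17   0  25  20 320] [353.65    197.59375]
blob [19 16  6 14 36] [346.36111111 212.13888889]
```

View pics/knob.png

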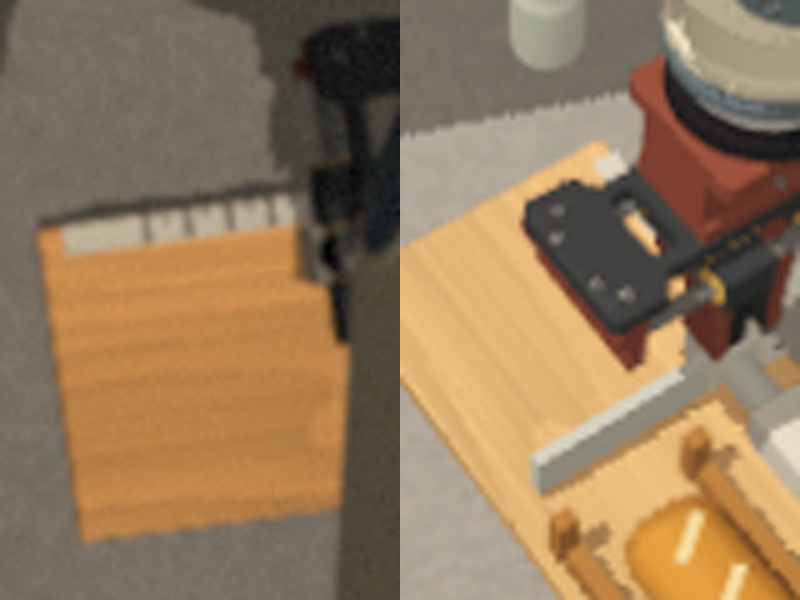

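The knob is between the fingers (width 20.2). The pointer is hidden by the gripper, but the stop plate is visible in the side view (535–690, 370–490), so I'll measure the extension by tracking the plate.

Request:
run_rows --increments '[{"sy": -1}, {}, {}, {}, {}]'

```text
t: 11.82
ee_pos: [564.1, -207.4, 69.5]
orientation: [2.088, 2.345, 0.001]
ft_force: [0.5, -0.5, 6.0]
width: 19.5
grasp_force: 30.0
```

Create ext.py:
```python
from h import *
import pickle
gp=[522.83,-245.02,.114]; oS=[-.447,1.196]
def prof(c,z=44,x0=-50,x1=-5):
    g=cv2.cvtColor(c['img'],cv2.COLOR_RGB2HSV)[:,:,1].astype(np.float32)  # saturation: grey plate vs wood
    s=np.arange(-15,95,.5); xs=np.arange(x0,x1,1.); X,Y=np.meshgrid(xs,s); cc,ss=np.cos(gp[2]),np.sin(gp[2])
    P=np.c_[(gp[0]+cc*X-ss*Y).ravel(),(gp[1]+ss*X+cc*Y).ravel(),np.full(X.size,z)]
    uv=(proj(c,P)+oS).astype(np.float32); v=cv2.remap(g,uv[:,0].reshape(X.shape),uv[:,1].reshape(X.shape),cv2.INTER_LINEAR)
    return s,v.mean(1)
def edges(c,**k):
    s,v=prof(c,**k); lo=v.min(); i=int(v.argmin()); out=[]
    th=60
    a=i
    while a>0 and v[a]<th: a-=1
    b=i
    while b<len(v)-1 and v[b]<th: b+=1
    f=lambda j,k:s[j]+(th-v[j])/(v[k]-v[j])*(s[k]-s[j])
    return f(a,a+1).round(2),f(b-1,b).round(2),v.round(0)
if __name__=='__main__':
    S0=pickle.load(open('side0.pkl','rb')); S1=snap('side')
    for x0,x1 in((-50,-30),(-30,-10),(-50,-10)):
        a=edges(S0,x0=x0,x1=x1); b=edges(S1,x0=x0,x1=x1); print(a[:2],b[:2],'ext',b[0]-a[0],b[1]-a[1])
    print(a[2][::2].astype(int).tolist()); print(b[2][::2].astype(int).tolist())
    o=ctrl.get_obs(); print(o['ee_pos'],o['width'],o['grasp_force'],o['ft_force'])
```

```bash
python3 ext.py
```

```text
(np.float64(0.57), np.float64(15.68)) (np.float64(17.31), np.float64(33.27)) ext 16.74 17.590000000000003
(np.float64(0.65), np.float64(15.73)) (np.float64(17.37), np.float64(33.22)) ext 16.720000000000002 17.49
(np.float64(0.61), np.float64(15.7)) (np.float64(17.34), np.float64(33.24)) ext 16.73 17.540000000000003
[122, 122, 122, 122, 123, 123, 123, 123, 123, 125, 128, 131, 130, 120, 100, 74, 52, 39, 34, 33, 32, 32, 32, 32, 31, 29, 28, 27, 27, 31, 44, 67, 91, 109, 117, 120, 121, 121, 121, 121, 121, 121, 121, 121, 121, 122, 122, 122, 122, 122, 123, 122, 122, 122, 123, 123, 123, 123, 123, 124, 124, 124, 124, 124, 124, 124, 124, 124, 124, 124, 123, 123, 123, 123, 124, 124, 124, 124, 123, 123, 123, 123, 123, 123, 123, 123, 123, 123, 124, 124, 124, 124, 123, 123, 123, 123, 123, 123, 123, 123, 123, 123, 123, 123, 123, 124, 124, 124, 123, 123]
[124, 121, 120, 120, 121, 121, 121, 120, 120, 120, 120, 119, 119, 119, 119, 119, 119, 119, 119, 119, 119, 119, 119, 119, 119, 121, 123, 127, 130, 129, 119, 96, 68, 47, 36, 33, 32, 32, 32, 32, 31, 31, 30, 28, 27, 26, 27, 34, 53, 81, 104, 116, 119, 120, 121, 121, 121, 121, 121, 122, 122, 122, 122, 122, 122, 122, 122, 122, 121, 121, 121, 121, 121, 121, 122, 121, 121, 121, 121, 121, 121, 121, 121, 121, 121, 121, 121, 121, 122, 122, 122, 122, 121, 121, 121, 121, 121, 121, 121, 121, 121, 121, 122, 122, 122, 122, 122, 121, 121, 121]
[ 564.13101034 -207.45407582   69.59185101] 19.8629871318585 30.005457401275635 [ 0.75558151 -0.545261    6.4254808 ]
```

Request:
run_rows --increments '[{"sx": 3}, {"sx": 8}, {"sx": 10}, {"sx": 8}, {"sx": 3}]'

```text
t: 12.28
ee_pos: [560.4, -175.1, 69.6]
orientation: [2.087, 2.345, 0.001]
ft_force: [1.2, -2.5, 5.6]
width: 19.5
grasp_force: 30.0
```

Request:
run_rows --increments '[{}, {}, {}]'

```text
t: 12.53
ee_pos: [560.4, -175.9, 69.6]
orientation: [2.087, 2.345, 0.001]
ft_force: [1.1, -2.5, 5.7]
width: 19.7
grasp_force: 30.0
```

```bash
python3 ext.py | grep -v '\[1'
```

Create marks.py:
```python
from h import *
```

```text
(np.float64(0.57), np.float64(15.68)) (np.float64(48.07), np.float64(65.13)) ext 47.5 49.449999999999996
(np.float64(0.65), np.float64(15.73)) (np.float64(48.23), np.float64(65.13)) ext 47.58 49.39999999999999
(np.float64(0.61), np.float64(15.7)) (np.float64(48.15), np.float64(65.13)) ext 47.54 49.42999999999999
[ 560.47403457 -175.91259401   69.58405901] 19.50936454564348 30.00566929578781 [ 0.68083769 -1.94744693  6.33857186]
```

Request:
run_rows --increments '[{"sx": 3}, {"sx": 5}, {"sx": 3}, {}, {}]'

```text
t: 13.0
ee_pos: [559.2, -165.0, 69.6]
orientation: [2.087, 2.345, 0.001]
ft_force: [0.8, -2.2, 4.9]
width: 19.8
grasp_force: 30.0
```

```bash
python3 ext.py | grep -v '\[1'
```

Run:
```python
from h import *
m=np.zeros((600,800,3),np.uint8)
for i,(n,x,y) in enumerate((('top',280,180),('side',225,200))):
    c=snap(n)
    m[:500,i*400:i*400+400]=np.clip(1.4*cv2.resize(c['img'][y:y+(70 if i==0 else 100),x:x+(56 if i==0 else 80)],(400,500),interpolation=cv2.INTER_CUBIC).astype(float),0,255)[:,:,::-1]
cv2.imwrite('pics/end.png',m)
```

```text
(np.float64(0.57), np.float64(15.68)) (np.float64(58.75), np.float64(76.17)) ext 58.18 60.49
(np.float64(0.65), np.float64(15.73)) (np.float64(59.0), np.float64(76.16)) ext 58.35 60.42999999999999
(np.float64(0.61), np.float64(15.7)) (np.float64(58.87), np.float64(76.17)) ext 58.26 60.47
[ 559.17511716 -165.05700584   69.55532077] 19.495155801938346 30.00576138496399 [ 0.8513322  -3.40905274  6.24358867]
```

View pics/end.png

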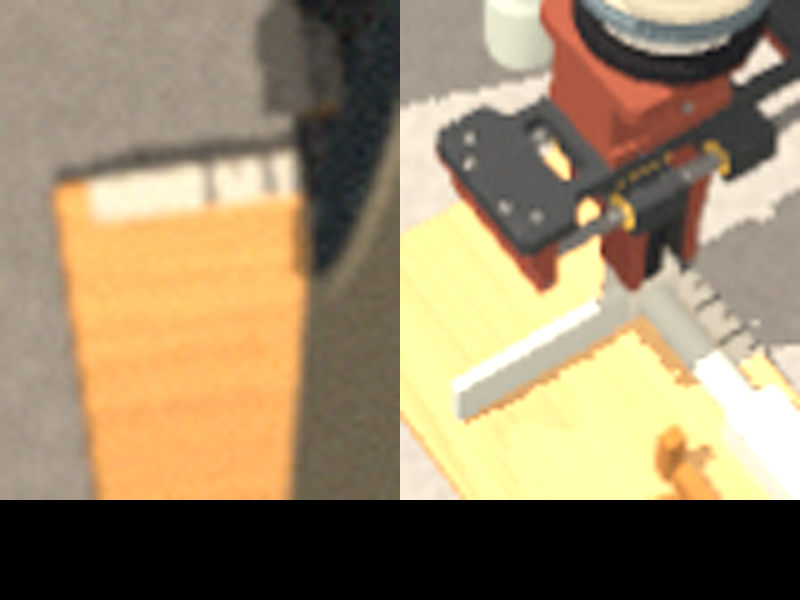

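The side view shows the plate moved clear of the cradle with the knob gripped, and the 20 and 40 marks behind it. As a last numeric cross-check I'll compare the marks with the gripped knob's position in the side view.

Create chk.py:
```python
from ext import *
def line(c,x0,x1,s,z,o):
    g=cv2.cvtColor(c['img'],cv2.COLOR_RGB2GRAY).astype(np.float32); xs=np.arange(x0,x1,1.); X,Y=np.meshgrid(xs,s); cc,ss=np.cos(gp[2]),np.sin(gp[2])
    P=np.c_[(gp[0]+cc*X-ss*Y).ravel(),(gp[1]+ss*X+cc*Y).ravel(),np.full(X.size,z)]
    uv=(proj(c,P)+o).astype(np.float32); return cv2.remap(g,uv[:,0].reshape(X.shape),uv[:,1].reshape(X.shape),cv2.INTER_LINEAR).mean(1)
from scipy.signal import find_peaks
s=np.arange(0,130,.5)
for n,c,o in(('top0',pickle.load(open('top0.pkl','rb')),[-.73,-.62]),('side0',pickle.load(open('side0.pkl','rb')),oS),('side now',snap('side'),oS)):
    for x0,x1 in((58,64),(64,70),(70,75)):
        v=line(c,x0,x1,s,15,o); p,_=find_peaks(-v,prominence=8); print(n,x0,[(float(s[i]),int(v[i])) for i in p])
```

```bash
python3 chk.py
```

```text
top0 58 [(18.0, 59), (39.0, 134), (58.5, 133), (78.0, 137), (99.0, 138), (118.5, 133)]
top0 64 [(17.5, 53), (38.5, 114), (58.0, 121), (77.5, 122), (98.5, 121), (118.0, 128)]
top0 70 [(18.5, 51), (38.0, 105), (47.5, 117), (59.0, 105), (67.0, 122), (78.5, 103), (88.5, 123), (98.0, 108), (110.0, 127), (117.5, 109)]
side0 58 [(29.0, 27), (59.5, 189), (80.5, 188), (100.0, 186), (120.0, 188)]
side0 64 [(14.5, 132), (33.5, 25), (80.0, 155), (100.5, 163), (120.5, 163)]
side0 70 [(22.5, 90), (39.5, 27), (70.5, 173), (80.5, 153), (90.5, 182), (100.5, 150), (109.5, 178), (120.5, 154)]
side now 58 [(12.5, 164), (40.0, 119), (59.0, 130), (90.5, 31)]
side now 64 [(11.5, 193), (40.5, 110), (60.5, 111), (79.5, 138), (98.0, 29)]
side now 70 [(7.0, 175), (30.0, 119), (40.5, 101), (50.0, 124), (60.5, 104), (70.5, 124), (82.0, 80), (99.5, 26)]
```

```bash
python3 -c "
from workcell import ctrl
print(ctrl.close_job())"
```

```text
the job is handed in; nothing more can be done
None
```

The job is handed in: the loaf lies released in the cradle, the lock was pressed and the arm popped free, and the gripper is holding the knob at about 60 mm of extension (measured from the stop plate, within about 1 mm; the pointer itself was mostly hidden by the gripper).

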